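# Hang the orange ear defenders and lock the rail

## Task

Put the orange ear defenders away: hang them by the headband over the horizontal bar of the rail, one cup on each side of the bar, hanging level. Then take the red stop pin out of its grey block and press it upright, fully home, into the hole in the white block at the bar's open end, so that they cannot slide off. Leave the blue ear defenders and the white wash bottle standing where they are.

Things in the scene. Friction and masses are not known exactly. Their poses are not given: they have to be found in the camera images.
- orange_center (a point): Orange ear defenders (loose, rigid, about 0.2 kg) standing upright on their two cups; this point is their middle, half-way up, same axes as orange_pad, which lies 62.5 mm above it. Overall 162 mm (x), 70 mm (y), 149 mm high. Cups 85 mm high with 70 mm free between them, their undersides 137 mm below the pad's centre.
- orange_pad (a point): Centre of the orange pad (64 x, 32 y, 24 mm high) at the crown of the orange ear defenders' headband; x cup to cup, y along the band's width, z up. Its flat underside, 12 mm below, is what rests on the bar. Grip the pad from above across its 32 mm width, high: fingertips that reach below its underside will meet the bar.
- bar_mid (a point): Hanging rail, fixed: a level steel bar, 16 mm diameter. The point is on top of it, mid-length, 165 mm above the bench; y along the bar, z up. Free from -120 to +137 mm in y; at the +y end a square column, 36 mm wide, 177 mm high, on a 12 mm foot plate; at the -y end the white block. Ear defenders hang with their y along the bar's y, either way round.
- hole (a point): Centre of the mouth of the round blind hole in the top of the white block (50 mm cube) at the bar's open end, 190 mm above the bench, 145 mm from bar_mid. Same axes as bar_mid. The hole is vertical, 19.5 mm in diameter, 30 mm deep, with a sharp edge.
- pin_center (a point): Centre of the red stop pin (loose, 60 g): plain, round, 18 mm in diameter, 90 mm long, foot slightly bevelled; z along it, up. It stands loosely upright in a 25 mm deep hole in a fixed grey block (60 x 60 mm, 40 mm high), with 65 mm showing and its top 105 mm above the bench.
- blue_pad (a point): Centre of the crown pad of the blue ear defenders (loose), the same shape and size as the orange ones. To be left standing where they are.
- washbottle: White plastic wash bottle with a blue cap and a thin spout (loose), 68 mm in diameter and 200 mm high. Origin at the centre of its underside, z up. To be left standing where it is.
Things that resemble listed ones, but are neither listed nor needed, are in the scene too. What is shaped like the part that bears orange_center but yellow is not meant.

How it is judged:
By the outcome, as a careful person would: the job done as asked, in the order asked, and still so for the second after the job is handed in, with the robot touching nothing.
It also fails if it takes over 61 s, if anything falls off the work surface, if the arm or the gripper's body presses on something with over 40 N, if the wrist force passes 120 N, or if a joint passes its speed limit or range.

## Robot

A 6-joint arm with a two-finger parallel gripper is mounted at the origin on the work surface. World frame = base frame: x ahead of the robot, y to its left, z up, the work surface at z = 0. Lengths are in mm, angles in rad, forces in N, time in s.
With the tool pointing down it reaches from about 400 to 825 mm from the base axis. Payload 7 kg.
Tool frame: the origin (TCP) lies at the very end of the fingers, on their centre line; the grasp point (between the pads) lies 19 mm behind it; z points along the fingers, y is the line along which they close (so a half turn about z gives the same grasp; the last joint's range is limited). The gripper opens to 88 mm and grips with 3 to 60 N. Pads are 19 mm wide; open, the fingers measure 130 mm over their backs; the gripper's body (78 mm by 193 mm) begins 47 mm behind the grasp point.
Start: joints at [-0.927, 0.359, 0.012, 0, -1.224, -0.288], TCP at [235.102, -632.71, 226.561] pointing down, gripper open.
Joint ranges: [-3.07, 3.07], [-1.43, 2.12], [-1.02, 1.25], [-3.03, 1.67], [-3.05, -0], [-3.03, 3.03]. Speed limits (rad/s): [2.39, 2.39, 3.01, 3.14, 3.14, 3.14].

## Interface

Orientations are given as a unit quaternion [x, y, z, w].
In Python, from plant import bot gives the robot as it stands. Calls block until the motion is done:
- bot.move_ptp(position, orientation): joint-space move of the TCP to a pose.
- bot.line_to(position, velocity=150, ori=None): straight line of the TCP; ori=None keeps the orientation; velocity is the mean speed in mm/s.
- bot.move_joints(angles): joint-space move.
- bot.move_gripper(opening, force=None): finger opening in mm; force is the grip in N (None keeps the last); returns when the fingers have stopped.
- bot.pause(seconds).
- bot.solve_ik(position, orientation): joint angles nearest the present ones, or None.
- bot.read_state(): the state.
- bot.camera(name): name is "scene" or "top"; returns the picture (480x640x3 uint8, red, green, blue); there is no depth.
- bot.get_calibration(name): a dict with "fx", "fy", "cx", "cy" (pixels), "view" (4x4, takes a point from world to camera coordinates). Camera axes: x right, y up, looking along -z (the intrinsics and any distortion apply to the point x, -y, -z); pixel columns grow to the right and rows downward; lengths in mm; the calibration is good to about 2 mm. A picture is of the moment at which its call begins. get_calibration takes no time and is no camera call.
A pose or a line that the arm cannot do raises bot.Unreachable and nothing moves.
- bot.close_job(): hands the job in; it is judged then, once.
The state is a dict: "t": time; "joint_pos": joint angles; "qvel": joint speeds; "tau": joint torques, N m; "tcp_pos": TCP position; "eef_rot": TCP orientation; "contact_force": force on the tool from outside, world axes, zero at the start; "moment": the same for the moment, N m; "width": finger opening in mm; "finger_force": force on a finger pad.
Only numpy, scipy, OpenCV 4.12 (cv2) and the standard library are available. Lean on these libraries where they do the work, as an engineer would, in place of code of your own. Each camera call takes 0.05 s, during which the arm holds its last target. There are 200 camera calls.

## Working session

There is one attempt and no reset: what is moved stays moved. The work goes in short steps, each a Python script; the robot and the scene stay as the last script left them, time stands still between calls to the robot, and variables do not carry over. Pictures are saved under pics/ and viewed, at most 10 in all, crops included, and the job is handed in when it is done.

```bash
ls; mkdir -p pics; python3 - <<'E'
from plant import bot
import cv2
for n in("scene","top"):
    cv2.imwrite(f"pics/{n}0.png",bot.camera(n)[:,:,::-1]); c=bot.get_calibration(n); print(n,{k:(v if k!='view' else [[round(float(a),4) for a in r] for r in v]) for k,v in c.items()})
print(bot.read_state())
E
```

```text
pics
scene {'fx': 483.839432758124, 'fy': 483.839432758124, 'cx': 323.10986548328066, 'cy': 238.53071100419962, 'view': [[-0.8465, 0.5324, 0.0008, 533.2815], [-0.2925, -0.4664, 0.8348, -14.1908], [0.4448, 0.7064, 0.5505, -1315.2702], [0.0, 0.0, 0.0, 1.0]]}
top {'fx': 547.6303001232308, 'fy': 547.6303001232308, 'cx': 311.8438755021318, 'cy': 236.97764243776712, 'view': [[-0.0064, -0.9997, 0.0242, -154.2699], [0.9896, -0.0029, 0.1435, -546.2651], [-0.1434, 0.0249, 0.9893, -1238.8672], [0.0, 0.0, 0.0, 1.0]]}
{'t': 0.1, 'joint_pos': array([-9.26908173e-01,  3.59331566e-01,  1.11594322e-02, -2.76712636e-04,
       -1.22411918e+00, -2.88108445e-01]), 'qvel': array([-6.54890839e-04, -2.28750130e-03,  1.45937310e-03,  2.37365785e-03,
        1.78168546e-05,  1.57112425e-03]), 'tau': array([-2.23551098e-03, -5.84163308e+01,  2.93752635e+01,  7.01554298e+00,
        1.01308632e-02, -3.34057074e-05]), 'tcp_pos': array([ 234.93439928, -632.33131725,  225.71547458]), 'eef_rot': array([-1.76906708e-01,  9.84227332e-01,  7.26240582e-04, -2.19640284e-04]), 'contact_force': array([0.38573895, 1.47428247, 0.45509212]), 'moment': array([-0.00026151,  0.02314943, -0.00086488]), 'finger_force': 0.0, 'width': 87.90771203468417}
```

View pics/scene0.png

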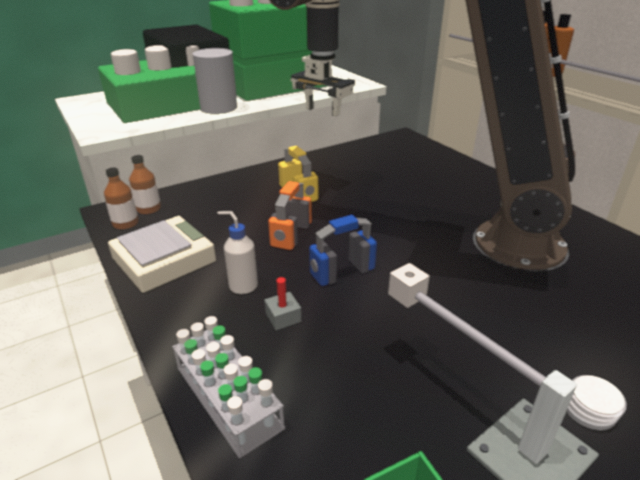

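View pics/top0.png

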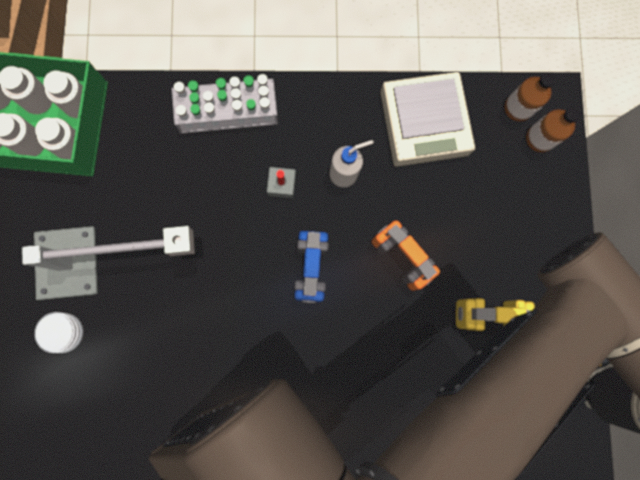

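Candidates: orange at top (407,255) / scene (291,213), yellow at top (492,313) / scene (299,172), and blue at top (312,267) / scene (342,247). The orange one fits both the description and the colour. I'll confirm it in enlarged crops.

```bash
python3 - <<'E'
import cv2,numpy as np
s=cv2.imread("pics/scene0.png");t=cv2.imread("pics/top0.png")
f=lambda im,x,y,w,h,k:cv2.resize(im[y:y+h,x:x+w],None,fx=k,fy=k,interpolation=cv2.INTER_CUBIC)
# left: top crop 370..450 x 215..295 x5 ; right: scene 260..340,145..245 
cv2.imwrite("pics/a.png",np.hstack([f(t,365,210,80,100,5),f(s,255,155,80,100,5)]))
cv2.imwrite("pics/b.png",np.vstack([np.hstack([f(t,160,215,50,50,6),f(t,260,160,50,50,6)]),np.hstack([f(s,380,255,50,50,6),f(s,260,270,50,50,6)])]))
E
```

```text
(no output)
```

View pics/a.png

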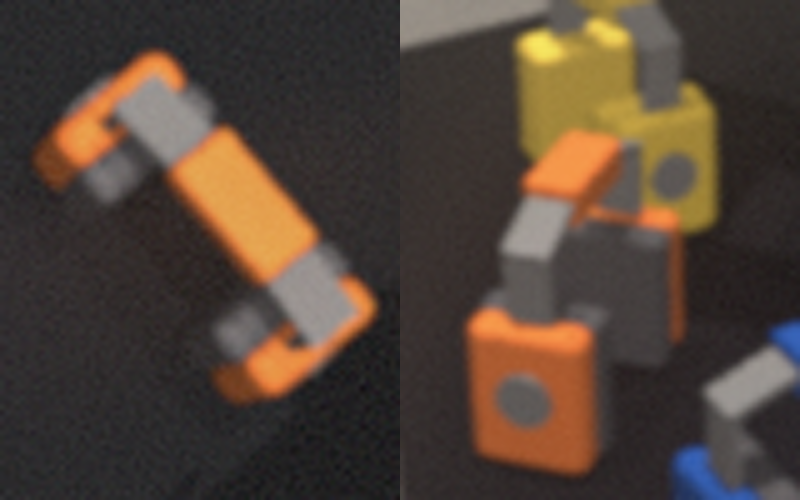

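View pics/b.png

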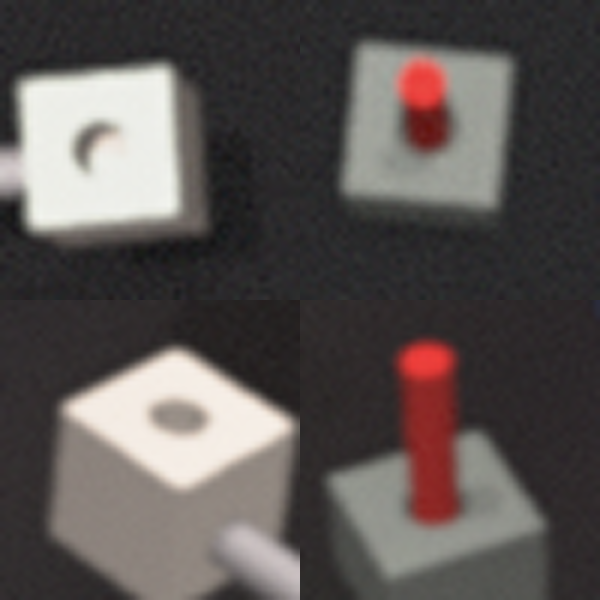

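Orange is confirmed, with its pad centre at top ≈(414,251). The hole is at top ≈(176.5,239.5) / scene ≈(409.5,274). The pin top is at top ≈(280,174) / scene ≈(281,280). Next I compute positions.

```bash
python3 - <<'E'
from h import *
np.set_printoptions(precision=2,suppress=True)
for a in (130,-50):print("ik",a,bot.solve_ik([501.8,-369.7,225],down(np.radians(a))), bot.solve_ik([506,269,345],down(np.radians(a-34.6))))
a=np.radians(-50)
q1=bot.solve_ik([501.8,-369.7,225],down(a));q2=bot.solve_ik([501.8,-369.7,225],down(a+np.pi))
if abs(q2-bot.read_state()["joint_pos"]).max()<abs(q1-bot.read_state()["joint_pos"]).max(): a+=np.pi
print(a)
bot.move_gripper(65)
bot.move_ptp([501.8,-369.7,225],down(a))
bot.line_to([501.8,-369.7,129],120)
s=bot.read_state();print(s["t"],s["tcp_pos"],s["contact_force"])
bot.move_gripper(20,25)
s=bot.read_state();print(s["t"],s["tcp_pos"],s["width"],s["finger_force"],s["contact_force"])
bot.line_to([501.8,-369.7,345],200)
s=bot.read_state();print(s["t"],s["tcp_pos"],s["width"],s["contact_force"],s["moment"],s["joint_pos"])
cv2.imwrite("pics/s1.png",bot.camera("scene")[:,:,::-1]);cv2.imwrite("pics/t1.png",bot.camera("top")[:,:,::-1])
E
```

```text
ik 130 [-0.32  0.28 -0.11  0.   -1.18 -0.55] [ 0.83  0.14 -0.02  0.   -1.42 -2.31]
ik -50 [-0.32  0.28 -0.11  0.   -1.18  2.59] [ 0.83  0.14 -0.02  0.   -1.42  0.84]
2.2689280275926285
3.0833 [ 502.25 -370.11  129.77] [0.3  0.47 0.18]
3.725 [ 501.99 -369.75  129.16] 31.664468673966564 24.857298731803894 [ 0.54 -0.96  0.13]
4.9583 [ 501.33 -369.29  343.41] 31.839088211268894 [ 0.07 -0.5  -2.95] [ 0.01  0.02 -0.01] [-0.32  0.22  0.09 -0.   -1.44 -0.55]
```

```bash
python3 - <<'E'
from h import *
np.set_printoptions(precision=2,suppress=True)
b=np.radians(95.4)
h=np.array([519.8,124.6]);m=h+145*np.array([np.cos(b),np.sin(b)]);print(m)
bot.move_ptp([m[0],m[1],350],down(b))
s=bot.read_state();print(s["t"],s["tcp_pos"],s["width"],s["contact_force"],s["moment"])
S=bot.camera("scene")[:,:,::-1];T=bot.camera("top")[:,:,::-1]
cv2.imwrite("pics/s2.png",S);cv2.imwrite("pics/t2.png",T)
f=lambda im,x,y,w,h,k:cv2.resize(im[y:y+h,x:x+w],None,fx=k,fy=k,interpolation=cv2.INTER_CUBIC)
cv2.imwrite("pics/c.png",np.hstack([f(S,380,160,200,300,2),f(T,0,120,200,300,2)]))
E
```

```text
[506.15 268.96]
7.3333 [506.44 268.41 350.  ] 31.702295469027135 [-0.48  0.03 -2.37] [-0.06 -0.02 -0.03]
```

View pics/c.png

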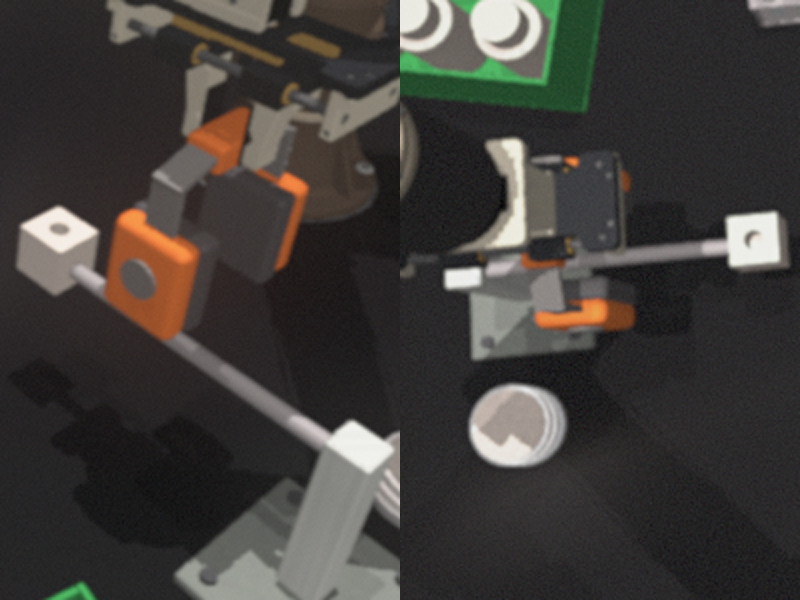

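```bash
python3 - <<'E'
from h import *
np.set_printoptions(precision=1,suppress=True)
u=lambda x,y:((x+.5)/5-.5+365,(y+.5)/5-.5+210)
d=np.array([np.cos(np.radians(40)),np.sin(np.radians(40))])
g=np.array([501.8,-369.7])
for nm,a,b,z in(("pad",(199,151),(293,259),149),("strap",(135,88),(333,318),120),("cup",(97,102),(312,347),80)):
    A=at("top",u(*a),z)[:2];B=at("top",u(*b),z)[:2];print(nm,np.linalg.norm(A-B),(A-g)@d,(B-g)@d,((A+B)/2-g)@d)
# hub in scene now
p=np.array([506.4,268.4,0]);x=np.array([np.cos(np.radians(5.4)),np.sin(np.radians(5.4)),0])
for o in(-4,0,4):print(o,proj("scene",p+x*(80+o)+[0,0,263.5]),proj("scene",p+x*o+[0,0,370]))
E
```

```text
pad 60.7722447872659 27.288601972814153 -33.48323793557746 -3.097317981381654
strap 132.08872827016066 65.95438566838494 -66.129033043367 -0.08732368749104462
cup 146.44834305084765 72.85496091084917 -73.59306558928331 -0.3690523392170745
-4 [449.7 301.3] [496.9 222.8]
0 [447.9 302.4] [495.2 223.7]
4 [446.1 303.5] [493.5 224.6]
```

```bash
python3 - <<'E'
from h import *
np.set_printoptions(precision=2,suppress=True)
t=cv2.cvtColor(cv2.imread("pics/top0.png"),cv2.COLOR_BGR2GRAY).astype(float)
Q=[]
for c in range(100,162):
    w=np.clip(t[232:262,c]-70,0,None); Q.append(at("top",(c,232+(w*np.arange(30)).sum()/w.sum()),157)[:2])
Q=np.array(Q);k=np.polyfit(Q[:,1],Q[:,0],1);print(Q[0],Q[-1],"x at hole,mid,col",np.polyval(k,[124.6,269,422]),90+np.degrees(-np.arctan(k[0])))
bar=np.polyval(k,269)
# slide: go down
b=np.radians(95.4);m=np.array([(506.15+bar)/2+0.8,269])
print(m)
bot.line_to([m[0],m[1],200],150)
s=bot.read_state();print(s["tcp_pos"],s["contact_force"],s["moment"])
z=176
while z>164:
    bot.line_to([m[0],m[1],z],60);s=bot.read_state();print(z,s["tcp_pos"],s["contact_force"])
    if s["contact_force"][2]>1.5: break
    z-=2
S=bot.camera("scene")[:,:,::-1]
cv2.imwrite("pics/d.png",cv2.resize(S[160:460,380:580],None,fx=2,fy=2,interpolation=cv2.INTER_CUBIC));print(s["t"])
E
```

```text
[504.77 290.74] [516.81 164.01] x at hole,mid,col [520.78 506.94 492.29] 95.47179349978286
[507.35 269.  ]
[507.9  269.35 201.  ] [ 0.82  0.02 -2.34] [ 0.02 -0.05 -0.01]
176 [507.33 268.91 175.73] [ 0.04  0.51 -0.92]
174 [507.4  269.04 174.1 ] [ 0.49  0.37 -2.66]
172 [507.29 268.94 171.92] [ 0.5  -0.53 -2.54]
170 [507.24 268.93 169.83] [ 0.57 -0.54 -3.04]
168 [507.76 269.13 168.74] [-1.93 -1.62  3.44]
10.1333
```

View pics/d.png

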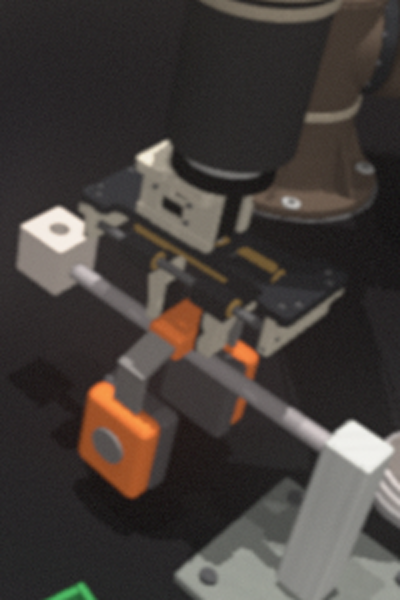

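The defenders straddle the bar, near hub at scene ≈(433,381), and they are touching it. I release and look.

```bash
python3 - <<'E'
from h import *
np.set_printoptions(precision=2,suppress=True)
p=bot.read_state()["tcp_pos"]
bot.move_gripper(55); bot.line_to([507.35,269,330],250); 
S=bot.camera("scene")[:,:,::-1];T=bot.camera("top")[:,:,::-1];bot.pause(.5);S2=bot.camera("scene")[:,:,::-1]
f=lambda im,x,y,w,h,k:cv2.resize(im[y:y+h,x:x+w],None,fx=k,fy=k,interpolation=cv2.INTER_CUBIC)
cv2.imwrite("pics/t3.png",T);cv2.imwrite("pics/s3.png",S2)
cv2.imwrite("pics/e.png",np.hstack([f(S,400,300,130,120,3),f(S2,400,300,130,120,3)]));print(bot.read_state()["t"])
E
```

```text
12.275
```

View pics/e.png

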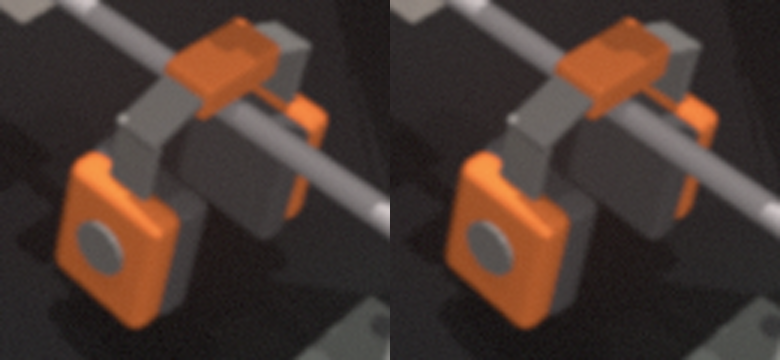

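```bash
python3 - <<'E'
from h import *
np.set_printoptions(precision=1,suppress=True)
b=np.radians(5.4);X=np.array([np.cos(b),np.sin(b),0]);Y=np.array([-X[1],X[0],0]);Z=np.array([0,0,1.]);c=np.array([506.6,269,165.])
for off in(-2,0,2):
  for th in(-4,0,4):
    t=np.radians(th);x=np.cos(t)*X+np.sin(t)*Z;z=np.cos(t)*Z-np.sin(t)*X
    f=lambda a,b_,c_:(proj("scene",c+x*(a+off)+Y*b_+z*(c_+12))-[400,300])*3+1
    print(off,th,"hub",f(80,0,-94.5),"padL",f(32,-16,12),"padR",f(-32,16,12),"padT",f(-32,-16,12),"cup bottom +x/-x",f(81,0,-137),f(-81,0,-52))
E
```

```text
-2 -4 hub [107.5 254.3] padL [161.  65.] padR [283.8  42. ] padT [236.1  11.5] cup bottom +x/-x [100.4 301.4] [296.   66.2]
-2 0 hub [101.5 253.2] padL [163.5  60.8] padR [284.9  43.8] padT [237.3  13.4] cup bottom +x/-x [ 91.  303.4] [291.5  75.3]
-2 4 hub [ 96.  251.3] padL [166.1  56.7] padR [285.8  45.9] padT [238.3  15.5] cup bottom +x/-x [ 82.1 304.3] [286.6  84.4]
0 -4 hub [105.1 256.2] padL [158.5  66.7] padR [281.5  43.7] padT [233.8  13.1] cup bottom +x/-x [ 98.  303.3] [294.   67.8]
0 0 hub [ 99.1 255. ] padL [161.1  62.4] padR [282.7  45.3] padT [235.1  14.8] cup bottom +x/-x [ 88.7 305.1] [289.4  76.7]
0 4 hub [ 93.6 252.9] padL [163.8  58. ] padR [283.6  47.2] padT [236.1  16.7] cup bottom +x/-x [ 79.8 305.9] [284.6  85.6]
2 -4 hub [102.6 258.1] padL [156.1  68.5] padR [279.2  45.4] padT [231.5  14.7] cup bottom +x/-x [ 95.6 305.2] [291.9  69.4]
2 0 hub [ 96.7 256.7] padL [158.7  63.9] padR [280.5  46.8] padT [232.9  16.2] cup bottom +x/-x [ 86.3 306.9] [287.4  78.1]
2 4 hub [ 91.2 254.5] padL [161.4  59.4] padR [281.5  48.5] padT [234.   17.9] cup bottom +x/-x [ 77.4 307.5] [282.6  86.9]
```

```bash
python3 - <<'E'
from h import *
np.set_printoptions(precision=2,suppress=True)
(o1,d1),(o2,d2)=ray("top",(349,155)),ray("scene",(237,230))
k=np.linalg.lstsq(np.c_[d1,-d2],o2-o1,rcond=None)[0];B=(o1+d1*k[0]+o2+d2*k[1])/2;print("bottle",B,np.linalg.norm(o1+d1*k[0]-o2-d2*k[1]))
print("bottle base by scene", at("scene",(242,285),0),"rack",at("top",(277,125),50),at("top",(264,80),80))
pin=np.array([681,-84.6])
a=np.arctan2(B[1]+84.6,B[0]-681)+np.pi/2;print(np.degrees(a))
q0=bot.read_state()["joint_pos"]
for s in(0,np.pi,-np.pi):print(np.degrees(a+s),bot.solve_ik([*pin,240],down(a+s)))
print(bot.solve_ik([519.8,124.6,260],down(a)))
E
```

```text
bottle [ 708.88 -235.98  156.37] 0.026930352110770984
bottle base by scene [ 711.91 -236.85    0.  ] rack [814.79 -75.09  50.  ] [914.48 -45.35  80.  ]
10.43698280732335
10.43698280732335 None
190.43698280732335 [ 0.16  0.37  0.06  0.   -1.26  0.02]
-169.56301719267665 [ 0.16  0.37  0.06  0.   -1.26  0.02]
[ 0.6   0.11 -0.24  0.   -1.22  2.72]
```

```bash
python3 - <<'E'
from h import *
np.set_printoptions(precision=2,suppress=True)
a=np.radians(190.44);p=[681,-84.6];h=[520.2,124.6]
bot.move_ptp([*p,240],down(a))
bot.line_to([*p,64],150)
s=bot.read_state();print(s["t"],s["tcp_pos"],s["contact_force"])
bot.move_gripper(8,40)
s=bot.read_state();print(s["t"],s["tcp_pos"],s["width"],s["finger_force"],s["contact_force"])
bot.line_to([*p,130],100)
bot.line_to([*p,245],200)
s=bot.read_state();print(s["t"],s["width"],s["contact_force"])
bot.move_ptp([*h,250],down(a))
bot.line_to([*h,246],50);bot.pause(.2)
s=bot.read_state();print(s["t"],s["tcp_pos"],s["width"],s["contact_force"])
S=bot.camera("scene")[:,:,::-1];T=bot.camera("top")[:,:,::-1];cv2.imwrite("pics/s4.png",S);cv2.imwrite("pics/t4.png",T)
f=lambda im,x,y,w,h,k:cv2.resize(im[y:y+h,x:x+w],None,fx=k,fy=k,interpolation=cv2.INTER_CUBIC)
cv2.imwrite("pics/f.png",np.hstack([f(S,375,220,80,120,5),f(T,140,190,80,120,5)]))
E
```

```text
15.6 [681.73 -84.54  65.11] [ 1.12  0.17 -0.34]
16.3 [681.02 -84.58  64.06] 17.24492556627141 40.00011920928955 [ 0.05 -0.5   1.47]
17.8333 17.507102709019527 [ 0.32  0.83 -1.52]
19.3167 [520.44 124.3  245.89] 16.879562146462835 [-1.19  1.34  0.05]
```

View pics/f.png

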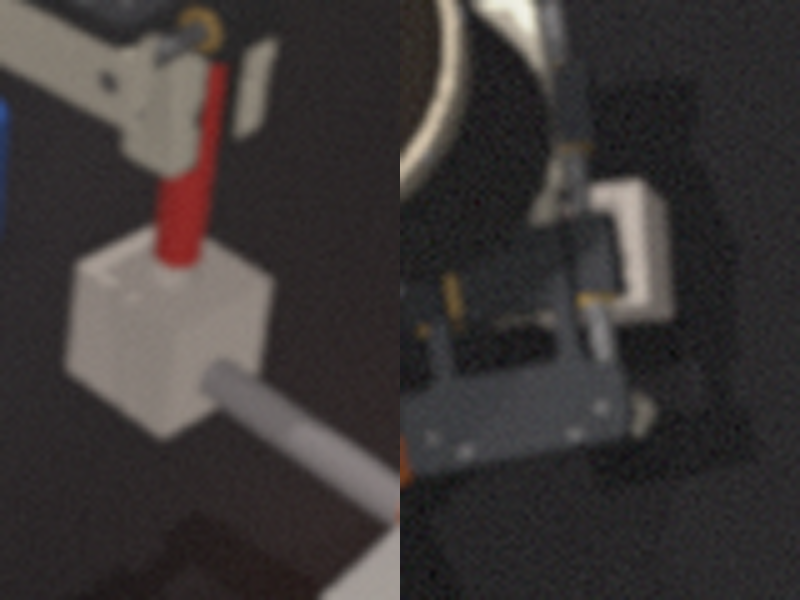

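```bash
python3 - <<'E'
from h import *
np.set_printoptions(precision=2,suppress=True)
g=lambda p:(proj("scene",np.array(p))-[375,220]+.5)*5-.5
print("foot pred",g([520.44,124.3,196.9]),"+x",g([525.44,124.3,196.9]),"+y",g([520.44,129.3,196.9]))
# pin edges by red mask, rows in full-res
S=cv2.imread("pics/s4.png").astype(float);m=np.clip(S[:,:,2]-S[:,:,1]-40,0,None)[220:280,395:425]
for r in range(35,58,2):
    w=m[r];print(r+220, w.max(), 395+(w*np.arange(30)).sum()/max(w.sum(),1), w.sum()/80)
print("axis pred",[proj("scene",np.array([520.44,124.3,z])) for z in(200,240)])
S0=cv2.imread("pics/scene0.png");G=S0[262:290,395:425].mean(2)
cv2.imwrite("/tmp/x.png",G); print("hole dark centroid", end=' ')
w=np.clip(190-G[8:17,8:22],0,None);yy,xx=np.mgrid[8:17,8:22];w[w<25]=0
u=(395+(w*xx).sum()/w.sum(),262+(w*yy).sum()/w.sum());print(u,at("scene",u,190))
t=cv2.imread("pics/top0.png").mean(2);G=t[233:247,170:184];w=np.clip(200-G,0,None);w[w<25]=0;yy,xx=np.mgrid[233:247,170:184];u=((w*xx).sum()/w.sum(),(w*yy).sum()/w.sum());print(u,at("top",u,190))
E
```

```text
foot pred [176.11 258.24] +x [165.64 262.65] +y [185.13 265.27]
255 57.0 413.67202572347264 3.8875
257 59.0 411.8075313807531 5.975
259 60.0 411.63561076604555 6.0375
261 61.0 411.4117647058824 6.1625
263 60.0 411.03711340206183 6.0625
265 58.0 410.8867102396514 5.7375
267 59.0 410.58876404494384 5.5625
269 60.0 410.25858123569793 5.4625
271 61.0 410.30749354005167 4.8375
273 13.0 410.4347826086956 0.575
275 0.0 395.0 0.0
277 0.0 395.0 0.0
axis pred [array([409.99, 269.9 ]), array([412.22, 251.99])]
hole dark centroid (np.float64(409.4638874137015), np.float64(274.0971853425385)) [520.14 124.   190.  ]
(np.float64(174.22783171521033), np.float64(238.19352750809057)) [522.28 129.11 190.  ][ WARN:0@0.220] global loadsave.cpp:1063 imwrite_ Unsupported depth image for selected encoder is fallbacked to CV_8U.
```

```bash
python3 - <<'E'
from h import *
np.set_printoptions(precision=2,suppress=True)
c=np.array([520.5,123.6]);off=[(0,0)]+[(r*np.cos(t),r*np.sin(t)) for r,n in((.9,6),(1.7,10)) for t in np.arange(n)*2*np.pi/n]
for o in off:
    q=c+o;bot.line_to([*q,241],60);ok=True
    for z in(238.5,237.3,236,234):
        bot.line_to([*q,z],40);s=bot.read_state();f=s["contact_force"]
        if f[2]>7: ok=False;break
    print(np.array(o),z,s["tcp_pos"],f,round(s["t"],1))
    if ok or s["t"]>38:break
E
```

```text
[0 0] 234 [520.64 123.8  233.86] [ 1.88  3.18 -1.97] 20.7
```

```bash
python3 - <<'E'
from h import *
np.set_printoptions(precision=2,suppress=True)
q=np.array([520.5,123.6])
for z in [229,224,219,214,211,210,209,208,207,206,205]:
    bot.line_to([*q,z],40);s=bot.read_state();f=s["contact_force"];print(z,s["tcp_pos"],f,s["moment"],round(s["width"],1))
    if f[2]>12: break
print(s["t"])
E
```

```text
229 [520.56 123.83 228.53] [ 2.74  2.7  -2.98] [ 1.13 -0.96 -0.01] 17.6
224 [520.56 123.8  223.59] [ 3.14  2.76 -4.12] [ 1.31 -1.21 -0.04] 17.5
219 [520.57 123.8  218.62] [ 3.64  3.86 -4.09] [ 1.45 -1.51  0.02] 17.0
214 [520.59 123.77 213.57] [ 3.43  4.55 -3.34] [ 1.44 -1.62  0.  ] 17.3
211 [520.65 123.8  210.74] [ 4.09  4.02 -2.39] [ 1.56 -1.44  0.02] 17.1
210 [520.71 123.76 210.04] [ 3.25  4.73 -0.48] [ 1.65 -1.28 -0.04] 17.3
209 [520.72 123.77 209.15] [3.1  3.34 0.71] [ 1.65 -1.09 -0.  ] 17.3
208 [520.86 123.73 208.94] [0.36 4.35 7.96] [ 1.6  -0.18  0.03] 17.3
207 [520.98 123.7  208.89] [-1.83  4.09 12.76] [1.62 0.94 0.04] 17.1
23.0167
```

Bottomed at TCP 208.9, where home was expected at about 209. I release, retreat and check.

```bash
python3 - <<'E'
from h import *
bot.line_to([520.5,123.6,208.8],20)
bot.move_gripper(45);bot.line_to([520.5,123.6,330],150)
bot.move_ptp([400,-250,350],down(np.radians(190.44)));bot.pause(.3)
S=bot.camera("scene")[:,:,::-1];T=bot.camera("top")[:,:,::-1];print(bot.read_state()["t"],bot.read_state()["tcp_pos"])
f=lambda im,x,y,w,h,k:cv2.resize(im[y:y+h,x:x+w],None,fx=k,fy=k,interpolation=cv2.INTER_CUBIC)
cv2.imwrite("pics/g.png",np.hstack([f(S,200,150,400,300,1),f(T,100,150,400,300,1)]) if 0 else np.vstack([np.hstack([f(S,210,190,200,150,2),f(S,390,230,200,150,2)]),np.hstack([f(T,60,180,200,150,2),f(T,260,120,200,150,2)])]))
for z in(190,250):print(proj("scene",np.array([520.3,123.8,z])))
E
```

```text
26.7833 [ 400.24160223 -249.7253533   349.93359583]
[409.32949696 274.06953613]
[412.67308457 247.21426098]
```

View pics/g.png

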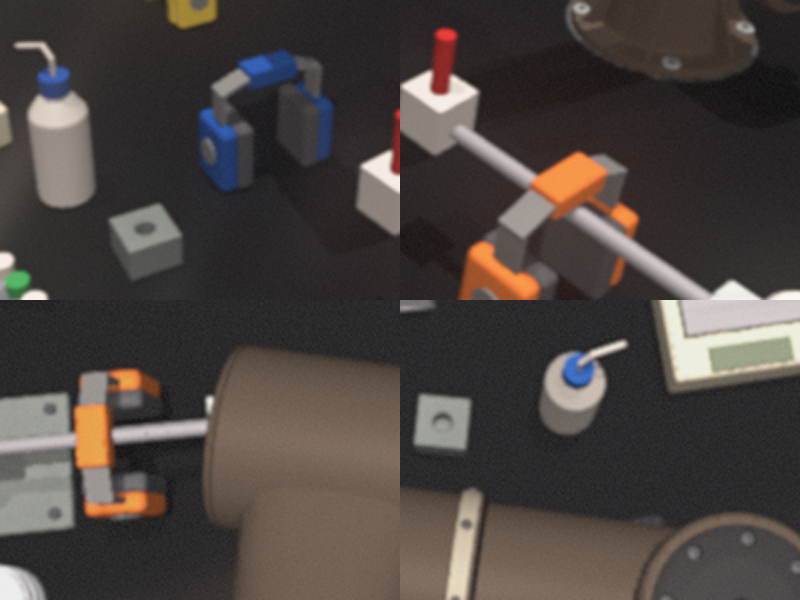

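The pin top is at scene (412.5,247.5), against (412.7,247.2) predicted for fully home. The orange ones hang level, and the blue ones and the bottle are untouched.

```bash
python3 -c "
from plant import bot
print(bot.close_job())"
```

```text
the job is handed in; nothing more can be done
None
```

Job handed in at about 27 s: the orange ear defenders hang level over the bar, the red pin is fully home in the white block, and the blue ear defenders and wash bottle stand where they were.

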